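Clamp a carton under a ratchet hold-down

ROBOT

A 6-joint arm with a two-finger parallel gripper is mounted at the origin on a cart in front of the work surface, level with it; the furniture and walls round the work are solid. World frame = base frame: x ahead of the robot, y to its left, z up, the work surface at z = 0. Lengths are in m, angles in degrees, forces in N, time in s.
With the tool pointing down it reaches from about 0.425 to 0.95 m from the base axis. Payload 3.5 kg.
Tool frame: the origin (TCP) lies on the mounting face of the last link; the fingertips stand env.nose_length ahead of it and the grasp point (between the pads) lies 155 mm ahead of it (env.nose_length is the distance from the TCP to the fingertips, in m); z points along the fingers, y is the line along which they close (so a half turn about z gives the same grasp; the last joint's range is limited). The gripper opens to 85 mm and grips with 20 to 120 N. Pads are 22 mm wide; open, the fingers measure 114 mm over their backs; the gripper's body (76 mm by 85 mm) begins 54 mm behind the grasp point. The pads swing forward as they close: fully open they stand 13 mm farther back than shut.
Start: joints at [-8.594, 16.404, 90.338, -0, 73.258, -8.594], TCP at [0.675, 0, 0.405] pointing down, gripper open.
Joint ranges: [-158.93, 158.93], [-51.34, 127.21], [12.03, 142.37], [-87.48, 267.48], [13.55, 161.25], [-162.69, 162.69]. Speed limits (degrees/s): [159.86, 159.86, 180, 180, 180, 180].

INTERFACE

Orientations are given as a 3x3 rotation matrix whose columns are the frame's x, y, z axes.
In Python, from workcell import sensors, eyes, close_job, env gives the robot as it stands.
- The arm moves only by the tool apply_moves, never from a script. Its argument "commands" is a list of rows, each a list of 2 entries, a list of its own where there are three numbers: the shift along the tool's x, y, z in m, then the turn about the tool's z in degrees. A call has 1 to 12 rows; each row is the pose to reach, as a shift and turn from the pose commanded when the call began, along the tool's axes at that moment; what a row does not reach only later rows make up. A row lasts 1/12 s, in which the tool goes at most 41.7 mm and 7.16 degrees, less where a joint would pass 70% of its speed; a pose out of reach is approached as far as the arm can. A call with a gripper value outside its range is refused whole. "jaw" is the finger opening in m, from 0 to 0.0854, set as the call begins (left out, the last holds). The fingers move at their own pace and stop on an object; "force" is the grip in N (left out, the last holds). Time passes only in rows, so rows that repeat a pose let the fingers close. It gives the time, the measured TCP pose, the force, the opening and the grip force at its end, in the units of the state.
- sensors.get_state(): the state, without advancing time (a new reading comes with each control period).
- eyes.get_image(name): name is "side" or "top" or "wrist"; returns (picture, depth): 480x640x3 uint8, red, green, blue; 480x640 float32, m along the optical axis (not along the pixel's ray), 0 where there is no reading.
- eyes.get_calibration(name): a dict with "mtx" (3x3 intrinsics, pixels), "T" (4x4, takes a point from camera to world coordinates); the wrist camera has in their place "hand_eye" (4x4, takes a point from camera to tool coordinates, whose origin is the TCP and whose axes are the flange's). Camera axes: x right, y up, looking along -z (the intrinsics and any distortion apply to the point x, -y, -z); pixel columns grow to the right and rows downward; lengths in m; the calibration is good to about 2 mm. The wrist camera is an equidistant fisheye: a pixel r from the principal point sees the ray r / f radians off the axis. A picture is of the moment at which its call begins: read the wrist's pose just before it. get_calibration takes no time and is no camera call.
- close_job(): hands the job in; it is judged then, once.
Trained networks look in the newest picture that a camera, given by its name, has taken for a name from the list of things; names that differ only in an ending like _2 or _b are one class to them, and where a whole thing is asked for, a point or a joint stands for the part that bears it (a point fixed in the world has none). Each returns a list of dicts, best first, with "confidence" (0 to 1); they miss things now and then, are a little off and sometimes report something else, mostly with a low value. They report only what shows in the picture. A call takes as long as a camera call.
- eyes.silhouettes(thing, camera): "pixels" (480x640 bool, what is visible of it) and "box" ([centre column, centre row, width, height] in pixels, round what is visible of it).
The state is a dict: "t": time; "joint_positions": joint angles; "dq": joint speeds; "effort": joint torques, N m; "tcp_pos": TCP position; "ee_rot": TCP orientation; "force": force on the tool from outside, world axes, zero at the start; "moment": the same for the moment, N m; "grip_width": opening from 0.0 (shut) to 1.0 (fully open); "finger_force": force on a finger pad.
Only numpy, scipy, OpenCV 4.12 (cv2) and the standard library are available. Lean on these libraries where they do the work, as an engineer would, in place of code of your own. Each camera call takes 0.05 s, during which the arm holds its last target. There are 200 camera calls.

TASK

Pull the hold-down's handle up, click by click, until its pad bears lightly on the sprung top stop, and let the pawl hold it there. Then push the carton along its guide until it is fully home against the column, and press the release lever gently so that the pad sinks onto the carton; let the lever spring back and leave everything at rest, without disturbing the things standing round.

Things in the scene. Friction and masses are not known exactly. Their poses are not given: they have to be found in the camera images.
- stand: grey hold-down stand fixed to the desk. Origin on the desk top (z = 0) straight below the rail; +x points from the entrance towards the column, +z up. Two steel guide bars, 14 mm high, run along x from -95 to +70 mm, inner faces at y = +-36 mm; the carton slides between them on the desk.
- back_stop (a point): point on the column's flat front face, the back stop for the carton, at stand (30, 0, 29) mm. The column is 76 mm wide and 200 mm high.
- head (a point): centre of the top of the head that guides the rail, at stand (0, 0, 197) mm; the head fills x -22 to +32, y -28 to +36, z 141 to 197 mm.
- rail (a joint): height of the toothed rail (m), 0 lowest. 0.4 kg; about 1 N friction, damper 40 N s/m, so it sinks at 70 mm/s when released. The pawl holds it at 0.008 and every 0.012 above and lets it only rise; 6 to 12 N lifts it past the clicks. The pad's underside is 12 mm + this above the desk, so it rests on the carton at 0.046. The buffer is met at 0.070 to 0.086, different each time.
- handle (a point): centre of the top of the black flat-sided handle at the rail's upper end. The handle is 40 mm along the stand's x, 24 mm along its y (grip across this) and 32 mm high, all below this point.
- pad (a point): centre of the underside of the rail's rubber pad, 30 x 30 mm, 10 mm thick.
- buffer (a joint): compression (m) of the rubber buffer, facing down above the pad's back half, of a steel top stop that is clamped to the column below the head at an unmeasured height. 0 untouched, 4 N per mm; 1 to 5 mm (4 to 20 N) is a light bearing, beyond 5 mm is too hard.
- lever (a joint): turn of the pawl with its release lever (rad): 0 in the teeth, grows as the lever's end is pressed down; past about 0.14 the pawl is clear, 0.32 is the end stop. Springs back to 0; flicks up to 0.13 as a tooth passes. Pressing takes 2 to 6 N (25 N is too hard) and first lifts the rail about 2.5 mm off its tooth.
- lever_pad (a point): centre of the top of the black plate (36 mm along stand x, 40 mm along y) at the release lever's end, at stand (0, -125, 158) mm unpressed. It turns about a pin along the stand's x, 91 mm nearer the rail and 30 mm lower: 12 to 13 mm down clears the pawl, 28 mm is the end stop. Press straight down.
- carton: brown cardboard carton, 60 x 140 x 58 mm (its x, y, z), about 0.17 kg, origin at the centre of its underside. Its long y axis lies along the stand's x (either way), its inner end between the guide bars but short of the pad, which is too low to let it in. Home, its inner end touches the column and its origin is at stand x = -40 mm.
- beaker: glass beaker, 56 x 60 x 72 mm, bystander, origin at the centre of its underside.
- timer: white bench timer with a round dial, 60 x 62 x 33 mm, bystander, origin at the centre of its underside.
- tape: roll of brown tape lying flat, 96 mm across and 48 mm high, bystander, origin at the centre of its underside.

How it is judged (in metres and radians):
On the way, in this order (a step that is already met when the one before it is completed fails the run):
1. the rail is pulled up until its pad bears on the sprung top stop (buffer squeezed by at least 1 mm) (value of joint buffer above 0.001 m), for 0.1 s.
2. with the rail still up (above 0.06), the carton is pushed home under the pad: within 3.5 mm of the column, between the guides (x of carton in the frame of stand above -0.0435 m and y of carton in the frame of stand between -0.009 and 0.009 m and angle between the y axis of carton and the x axis of stand, either way round below 0.08 rad and value of joint rail above 0.06 m), for 0.2 s.
3. the pad has sunk onto the carton (x of carton in the frame of stand above -0.0435 m and y of carton in the frame of stand between -0.009 and 0.009 m and angle between the y axis of carton and the x axis of stand, either way round below 0.08 rad and value of joint rail between 0.0445 and 0.049 m), for 0.1 s.
At the end, for the whole second after the job is handed in: The carton stands flat on the desk, home against the column (within 3.5 mm, within 9 mm sideways and 0.08 rad of straight), the pad rests on top of it (rail between 0.0445 and 0.049), the release lever has sprung back (below 0.08 rad) and all is at rest (all of step 3 and value of joint lever below 0.08 rad and height (world z) of carton below 0.004 m and linear speed of carton below 0.01 m/s and angle between carton's own z axis and vertical below 0.06 rad); the robot touches nothing.
It fails at once if the rail is forced against the top stop (buffer squeezed by more than 5 mm, 20 N) (value of joint buffer above 0.005 m).
It fails at once if the carton is rammed against the stand with more than 40 N (contact force between carton and stand above 40 N).
It fails at once if the release lever is pressed with more than 25 N (contact force between the fingers and lever above 25 N).
It fails at once if a bystander (beaker, timer or tape) is moved by more than 30 mm (distance of any of beaker, timer, tape from where it was at the start of the episode above 0.03 m).
It also fails if it takes over 69 s, if anything falls off the work surface, if the arm or the gripper's body presses on something with over 40 N, if the wrist force passes 120 N, or if a joint passes its speed limit or range.

## Working session

There is one attempt and no reset: what is moved stays moved. The work goes in short steps, Python scripts to look and compute and a tool call to move; the robot and the scene stay as the last step left them, time stands still between calls to the robot, and variables do not carry over. Pictures are saved under pics/ and viewed, at most 10 in all, crops included, and the job is handed in when it is done.

Besides the shell and the picture viewer there is one more tool, called after "Request:" by a JSON object that holds its "api" and its "payload", one argument or row to a line. apply_moves: Moves the arm, as the interface text tells. Its arguments: {"type":"object","properties":{"commands":{"type":"array"},"jaw":{"type":"number"},"force":{"type":"number"}},"required":["commands"]}

```bash
mkdir -p pics; cat > h.py <<'E'
import numpy as np, cv2
from workcell import sensors, eyes, close_job, env
def cloud(name):
    s=sensors.get_state(); p,d=eyes.get_image(name); c=eyes.get_calibration(name); K=np.array(c["mtx"])
    v,u=np.mgrid[:480,:640]; x=(u-K[0,2])/K[0,0]; y=(v-K[1,2])/K[1,1]
    P=np.stack([x*d,-y*d,-d,np.ones_like(d)],-1)@np.array(c["T"]).T
    P=P[...,:3]; P[d<=0]=np.nan
    return p,P
def save(p,n): cv2.imwrite("pics/"+n,cv2.cvtColor(p,cv2.COLOR_RGB2BGR))
E
python3 - <<'E'
from h import *
print(sensors.get_state(), env.nose_length)
for c in ["side","top"]:
    p,P=cloud(c); save(p,c+"0.png"); np.save(c+"0.npy",P); print(c,eyes.get_calibration(c))
    for t in ["stand","handle","lever_pad","carton","pad","beaker","timer","tape"]:
        for r in eyes.silhouettes(t,c)[:2]:
            q=P[r["pixels"]]; q=q[~np.isnan(q[:,0])]
            print(t,round(r["confidence"],2),np.round(r["box"]),len(q), np.round(np.percentile(q,[2,50,98],axis=0),3).tolist() if len(q) else "")
E
```

```text
{'t': 0.0, 'joint_positions': array([-8.59437718e+00,  1.64548696e+01,  9.04229435e+01, -8.18719025e-04,
        7.32594929e+01, -8.59640810e+00]), 'dq': array([ 0.05071002,  0.05557287, -0.00910234,  0.06792714, -0.08181189,
        0.01398221]), 'effort': array([-1.79628755e-04, -4.05981302e+01, -2.92628127e+01, -1.54224781e-04,
        5.81841552e-03,  3.74769741e-06]), 'tcp_pos': array([6.74748295e-01, 6.64632620e-05, 4.03328779e-01]), 'ee_rot': array([[-3.91697429e-05,  9.99997187e-01, -2.37157538e-03],
       [ 9.99999940e-01,  3.99870738e-05,  3.44589851e-04],
       [ 3.44683714e-04, -2.37156174e-03, -9.99997128e-01]]), 'force': array([ 0.05684017, -0.06183275, -0.1264825 ]), 'moment': array([-0.00968224,  0.00658005,  0.03976473]), 'finger_force': 0.0, 'grip_width': 0.9991861580105306} 0.1734
side {'mtx': array([[597.13172311,   0.        , 329.14380065],
       [  0.        , 597.13172311, 235.60148735],
       [  0.        ,   0.        ,   1.        ]]), 'T': array([[-0.99218741,  0.08430897, -0.09195725,  0.45246533],
       [-0.12250452, -0.51899406,  0.84595379,  1.007
[... 1865 characters left out ...]
2363 [[0.365, 0.234, 0.008], [0.429, 0.283, 0.058], [0.498, 0.336, 0.061]]
pad 0.85 [250. 236.  37.  64.] 692 [[0.515, 0.32, 0.039], [0.529, 0.334, 0.258], [0.552, 0.352, 0.269]]
beaker 0.76 [337. 244.  32.  33.] 781 [[0.546, 0.162, 0.008], [0.579, 0.187, 0.034], [0.598, 0.212, 0.072]]
beaker 0.22 [253. 233.  38.  59.] 671 [[0.515, 0.32, 0.04], [0.529, 0.333, 0.26], [0.553, 0.35, 0.269]]
timer 0.89 [410. 325.  34.  34.] 901 [[0.394, 0.0, 0.001], [0.425, 0.03, 0.021], [0.459, 0.06, 0.034]]
tape 0.73 [400. 270.  46.  48.] 1065 [[0.488, 0.01, 0.002], [0.529, 0.05, 0.044], [0.578, 0.097, 0.05]]
tape 0.56 [276. 251. 108. 114.] 3875 [[0.46, 0.215, 0.001], [0.537, 0.33, 0.159], [0.606, 0.4, 0.267]]
```

```bash
python3 - <<'E'
from h import *
a=cv2.imread("pics/side0.png")[150:400,230:450]; b=cv2.imread("pics/top0.png")[170:390,200:450]
a=cv2.resize(a,None,fx=1.8,fy=1.8); b=cv2.resize(b,None,fx=1.6,fy=1.6)
o=np.zeros((460,800,3),np.uint8); o[:a.shape[0],:a.shape[1]]=a; o[:b.shape[0],400:400+b.shape[1]]=b
cv2.imwrite("pics/m0.png",o)
S,T=np.load("side0.npy"),np.load("top0.npy")
A=np.concatenate([S.reshape(-1,3),T.reshape(-1,3)]); A=A[~np.isnan(A[:,0])]
def rect(n,lo,hi,zl,zh):
    for nm,Q in (("side",S.reshape(-1,3)),("top",T.reshape(-1,3)),("both",A)):
        m=np.all((Q[:,:2]>lo)&(Q[:,:2]<hi),1)&(Q[:,2]>zl)&(Q[:,2]<zh); q=Q[m]
        if len(q)>10:
            r=cv2.minAreaRect(q[:,:2].astype(np.float32)); print(n,nm,len(q),np.round(r[0],4),np.round(r[1],4),round(r[2],1),"z",np.round(np.median(q[:,2]),4))
rect("handle",[.48,.28],[.6,.4],.258,.275)
rect("lever",[.54,.19],[.64,.27],.15,.166)
rect("carton",[.34,.2],[.53,.36],.052,.064)
rect("head",[.48,.28],[.6,.4],.19,.205)
E
```

```text
handle side 435 [0.5379 0.3368] [0.0397 0.0282] 28.2 z 0.266
handle top 355 [0.5356 0.3364] [0.0402 0.0239] 27.2 z 0.2662
handle both 790 [0.5368 0.3366] [0.0424 0.0279] 30.1 z 0.2661
lever side 395 [0.5903 0.2332] [0.0358 0.0566] 28.1 z 0.158
lever top 459 [0.5852 0.2384] [0.0357 0.0697] 28.2 z 0.1576
lever both 854 [0.5862 0.2387] [0.0378 0.07  ] 28.3 z 0.1578
carton side 2557 [0.453  0.2949] [0.1814 0.0631] 28.8 z 0.0582
carton top 2225 [0.4496 0.294 ] [0.1775 0.0603] 28.6 z 0.058
carton both 4782 [0.4523 0.2945] [0.1829 0.0631] 28.7 z 0.0581
head side 1644 [0.5522 0.3452] [0.0765 0.0786] 27.1 z 0.1974
head top 1044 [0.5501 0.3439] [0.0769 0.0757] 27.1 z 0.1975
head both 2688 [0.551  0.3446] [0.0791 0.0786] 27.1 z 0.1974
```

View pics/m0.png

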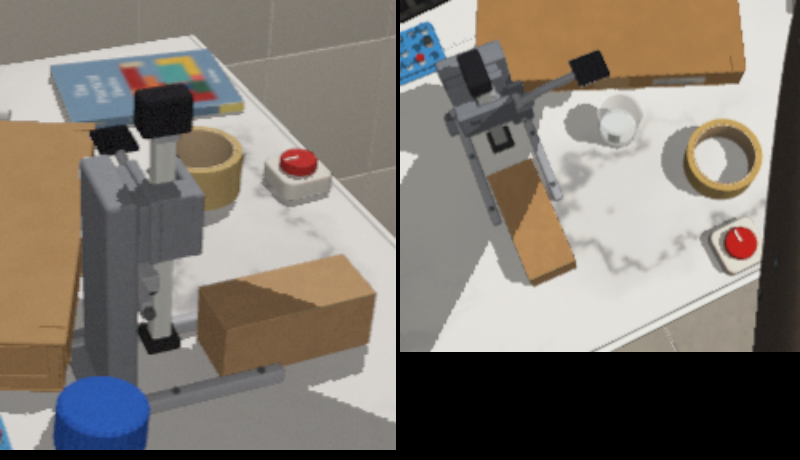

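The side view (left) shows the stand with its handle. The lever plate lies to the right of it, and the carton is short of the pad. The top view (right) shows the beaker beside the lever tip. Next I'll refine the stand's axis and the carton's pose.

```bash
python3 - <<'E'
from h import *
S,T=np.load("side0.npy").reshape(-1,3),np.load("top0.npy").reshape(-1,3)
o=np.array([.5366,.3366]); a=np.radians(27.8); R=np.array([[np.cos(a),-np.sin(a)],[np.sin(a),np.cos(a)]])
def loc(Q): q=Q.copy(); q[:,:2]=(Q[:,:2]-o)@R; return q
def pr(n,q): print(n,len(q),np.round(np.percentile(q,[1,5,50,95,99],axis=0)*1000).T.tolist() if len(q)>20 else "")
for nm,Q in (("side",loc(S[~np.isnan(S[:,0])])),("top",loc(T[~np.isnan(T[:,0])]))):
    x,y,z=Q.T
    f=lambda x0,x1,y0,y1,z0,z1: Q[(x>x0)&(x<x1)&(y>y0)&(y<y1)&(z>z0)&(z<z1)]
    for sg in (1,-1):
        q=f(-.1,.07,*sorted((sg*.028,sg*.06)),.011,.018); pr(nm+" bar%d"%sg,q)
        if len(q)>20: print("slope deg",np.degrees(np.polyfit(q[:,0],q[:,1],1)[0]))
    q=f(-.3,-.025,-.05,.05,.05,.066); pr(nm+" carton",q); r=cv2.minAreaRect(q[:,:2].astype(np.float32)); print(r)
    pr(nm+" plate",f(-.04,.04,-.17,-.107,.15,.165)); pr(nm+" headtop",f(-.05,.028,-.05,.05,.19,.202)); pr(nm+" handle",f(-.05,.05,-.03,.03,.255,.28))
    pr(nm+" front face",f(-.03,.02,-.03,.04,.145,.19)) ; pr(nm+" behindlever",f(-.12,.15,-.3,-.06,.1,.4)); pr(nm+" box",f(.05,.3,-.3,-.0,.03,.4))
    pr(nm+" near-left",f(-.35,-.03,.04,.2,.02,.4))
print(eyes.get_calibration("wrist")["hand_eye"])
E
```

```text
side bar1 626 [[-97.0, -90.0, -44.0, 19.0, 24.0], [30.0, 31.0, 42.0, 48.0, 49.0], [11.0, 11.0, 14.0, 17.0, 18.0]]
slope deg 2.7751749614699293
side bar-1 192 [[-49.0, -47.0, 53.0, 65.0, 69.0], [-58.0, -55.0, -40.0, -30.0, -28.0], [11.0, 11.0, 14.0, 16.0, 17.0]]
slope deg 0.23890590158610567
side carton 2645 [[-182.0, -176.0, -110.0, -47.0, -44.0], [-28.0, -24.0, 7.0, 32.0, 33.0], [50.0, 53.0, 58.0, 60.0, 61.0]]
((-0.11373472213745117, 0.0018230937421321869), (0.14101815223693848, 0.06314247846603394), 0.8547530770301819)
side plate 307 [[-18.0, -16.0, 1.0, 16.0, 17.0], [-144.0, -141.0, -124.0, -108.0, -107.0], [154.0, 156.0, 158.0, 160.0, 161.0]]
side headtop 847 [[-19.0, -18.0, 8.0, 26.0, 28.0], [-24.0, -18.0, 16.0, 34.0, 36.0], [191.0, 192.0, 197.0, 199.0, 201.0]]
side handle 499 [[-18.0, -16.0, 3.0, 20.0, 21.0], [-10.0, -8.0, 8.0, 12.0, 13.0], [255.0, 256.0, 265.0, 268.0, 268.0]]
side front face 769 [[-19.0, -17.0, 0.0, 18.0, 19.0], [31.0, 32.0, 34.0, 36.0, 37.0], [145.0, 147.0, 168.0, 188.0, 190.0]]
side behindlever 396 [[-18.0, -16.0, 0.0, 15.0, 17.0], [-144.0, -141.0, -119.0, -
[... 1051 characters left out ...]
55.0, 260.0, 266.0, 268.0, 269.0]]
top front face 434 [[-24.0, -23.0, -22.0, 11.0, 14.0], [-29.0, -26.0, -2.0, 33.0, 36.0], [145.0, 148.0, 168.0, 188.0, 189.0]]
top behindlever 519 [[-20.0, -19.0, -4.0, 12.0, 14.0], [-143.0, -141.0, -117.0, -69.0, -62.0], [145.0, 148.0, 157.0, 160.0, 162.0]]
top box 11695 [[52.0, 62.0, 161.0, 284.0, 297.0], [-297.0, -287.0, -171.0, -55.0, -33.0], [50.0, 52.0, 55.0, 81.0, 90.0]]
top near-left 0 
[[ 9.37233655e-05  9.49321644e-01  3.14306232e-01  7.99595982e-02]
 [ 9.99999103e-01  3.30972186e-04 -1.29785000e-03  1.03385274e-03]
 [-1.33610371e-03  3.14306071e-01 -9.49320762e-01  3.12817893e-02]
 [ 0.00000000e+00  0.00000000e+00  0.00000000e+00  1.00000000e+00]]
```

Request:
{"api": "apply_moves", "payload": {
  "commands": [
    [[0,0,-0.04],-7],
    [[0,0,-0.07],-14],
    [[0.04,-0.015,-0.07],-21],
    [[0.08,-0.03,-0.07],-28],
    [[0.115,-0.045,-0.07],-35],
    [[0.15,-0.06,-0.07],-42],
    [[0.185,-0.075,-0.07],-49],
    [[0.22,-0.09,-0.07],-56],
    [[0.255,-0.105,-0.07],-63],
    [[0.29,-0.12,-0.07],-70],
    [[0.315,-0.13,-0.07],-77],
    [[0.3366,-0.1384,-0.07],-84]
  ],
  "jaw": 0.0854,
  "force": 90
}}

```text
t: 1.9
tcp_pos: [0.5352, 0.3388, 0.475]
ee_rot: [[-0.995, 0.097, 0.0], [0.097, 0.995, 0.0], [-0.0, 0.0, -1.0]]
force: [0.9, 0.2, -0.2]
grip_width: 1.0
finger_force: 0.0
```

Request:
{"api": "apply_moves", "payload": {
  "commands": [
    [[0,0,0],-7],
    [[0,0,0],-14],
    [[0,0,0],-21],
    [[0,0,0],-28],
    [[0,0,0],-33.8],
    [[0,0,0],-33.8],
    [[0,0,0],-33.8]
  ]
}}

```text
t: 2.48
tcp_pos: [0.5366, 0.3366, 0.4748]
ee_rot: [[-0.886, -0.464, 0.0], [-0.464, 0.886, 0.0], [-0.0, 0.0, -1.0]]
force: [0.0, 0.4, -1.1]
grip_width: 0.998
finger_force: 0.0
```

```bash
python3 - <<'E'
from h import *
s=sensors.get_state(); print({k:np.round(v,4).tolist() for k,v in s.items()}); e=s["ee_rot"]; print("yaw x",np.degrees(np.arctan2(e[1,0],e[0,0])))
E
```

```text
{'t': 2.4833, 'joint_positions': [22.9388, 8.6792, 92.1267, 0.0002, 79.1915, -94.7119], 'dq': [-0.1273, -0.0028, -0.0491, -0.0094, -0.1804, 0.2898], 'effort': [0.0341, -36.2074, -30.1663, 0.0006, 0.0003, -0.0666], 'tcp_pos': [0.5366, 0.3366, 0.4748], 'ee_rot': [[-0.8858, -0.4641, 0.0], [-0.4641, 0.8858, 0.0], [-0.0, 0.0, -1.0]], 'force': [0.0284, 0.3981, -1.1325], 'moment': [0.0234, 0.0182, 0.0046], 'finger_force': 0.0, 'grip_width': 0.9983}
yaw x -152.3492867014706
```

Request:
{"api": "apply_moves", "payload": {
  "commands": [
    [[0,0,0.03],0],
    [[0,0,0.055],0],
    [[0,0,0.068],0],
    [[0,0,0.073],0],
    [[0,0,0.073],0],
    [[0,0,0.073],0]
  ]
}}

```text
t: 2.98
tcp_pos: [0.5369, 0.3367, 0.4028]
ee_rot: [[-0.885, -0.466, 0.001], [-0.466, 0.885, 0.001], [-0.001, -0.0, -1.0]]
force: [0.5, -0.3, -0.0]
grip_width: 0.998
finger_force: 0.0
```

Request:
{"api": "apply_moves", "payload": {
  "commands": [
    [[0,0,0],0],
    [[0,0,0],0],
    [[0,0,0],0],
    [[0,0,0],0],
    [[0,0,0],0],
    [[0,0,0],0],
    [[0,0,0],0],
    [[0,0,0],0]
  ],
  "jaw": 0.015,
  "force": 90
}}

```text
t: 3.65
tcp_pos: [0.5369, 0.3362, 0.4026]
ee_rot: [[-0.885, -0.465, 0.001], [-0.465, 0.885, -0.0], [-0.001, -0.001, -1.0]]
force: [0.1, -3.6, 3.6]
grip_width: 0.274
finger_force: 88.2
```

Request:
{"api": "apply_moves", "payload": {
  "commands": [
    [[0,0,-0.0025],0],
    [[0,0,-0.005],0],
    [[0,0,-0.0075],0],
    [[0,0,-0.01],0],
    [[0,0,-0.0125],0],
    [[0,0,-0.015],0],
    [[0,0,-0.0175],0],
    [[0,0,-0.02],0],
    [[0,0,-0.0225],0],
    [[0,0,-0.025],0],
    [[0,0,-0.0275],0],
    [[0,0,-0.03],0]
  ]
}}

```text
t: 4.65
tcp_pos: [0.5371, 0.3363, 0.4286]
ee_rot: [[-0.885, -0.466, -0.001], [-0.466, 0.885, -0.001], [0.001, -0.001, -1.0]]
force: [5.5, -1.6, -6.4]
grip_width: 0.271
finger_force: 88.5
```

```bash
python3 - <<'E'
from h import *
p,P=cloud("side"); s=sensors.get_state(); print(s["t"],s["tcp_pos"],s["force"])
c=cv2.resize(p[150:340,250:400],None,fx=4,fy=3.15*1,interpolation=cv2.INTER_CUBIC) if 0 else cv2.resize(p[190:340,250:400],None,fx=4,fy=4,interpolation=cv2.INTER_CUBIC)
save(c,"up1.png")
o=np.array([.5366,.3366]); a=np.radians(27.8); R=np.array([[np.cos(a),-np.sin(a)],[np.sin(a),np.cos(a)]])
for n,Q in (("0",np.load("side0.npy")),("1",P)):
    L=(Q[...,:2]-o)@R; m=(abs(L[...,0]+0)<.018)&(L[...,1]>.011)&(L[...,1]<.02)&(Q[...,2]<.13)
    print(n,np.histogram(Q[m][:,2],np.arange(0,.14,.004))[0])
E
```

```text
4.7 [0.53706043 0.33629503 0.42956009] [ 5.4036622  -2.13092266 -6.306787  ]
0 [43  0  0  0  0  0  0  0 20 43 39  1  0  0  0  0  0  0  0  0  0  0  0  2
  5 14 17 18 19  7  0  0  0  0]
1 [38  0  0  0  0  0  0  0  0  0  0  0  0  0  6 34 49 14  0  0  0  0  0  3
  6 11 14 16 28  2  0  0  0  0]
```

View pics/up1.png

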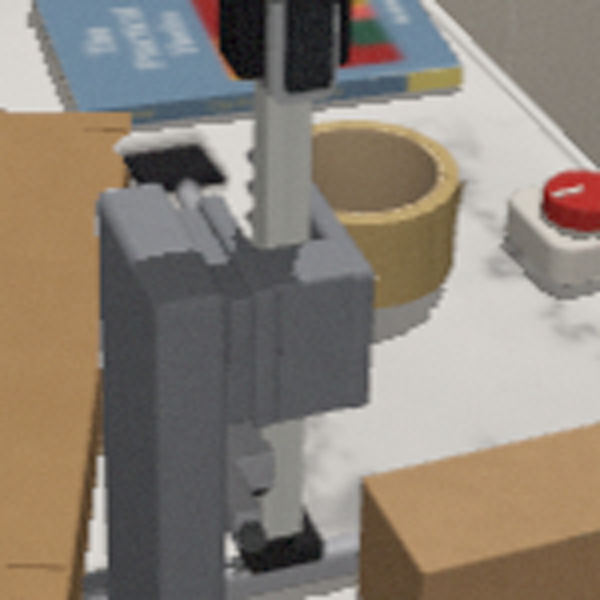

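The pad is rising with the handle. It now shows at about (280,545), with the dark buffer at about (252,530). The rail started at about 0.020, so TCP z ≈ rail + 0.3826. Contact should come at z 0.453–0.469.

Request:
{"api": "apply_moves", "payload": {
  "commands": [
    [[0,0,-0.002],0],
    [[0,0,-0.004],0],
    [[0,0,-0.006],0],
    [[0,0,-0.008],0],
    [[0,0,-0.01],0],
    [[0,0,-0.012],0],
    [[0,0,-0.014],0],
    [[0,0,-0.016],0],
    [[0,0,-0.018],0],
    [[0,0,-0.019],0],
    [[0,0,-0.019],0],
    [[0,0,-0.019],0]
  ]
}}

```text
t: 5.7
tcp_pos: [0.5371, 0.3363, 0.4475]
ee_rot: [[-0.885, -0.466, -0.001], [-0.466, 0.885, -0.001], [0.001, -0.001, -1.0]]
force: [5.3, -1.8, -8.8]
grip_width: 0.272
finger_force: 88.5
```

Request:
{"api": "apply_moves", "payload": {
  "commands": [
    [[0,0,-0.001],0],
    [[0,0,-0.001],0]
  ]
}}

```text
t: 5.87
tcp_pos: [0.5371, 0.3363, 0.4489]
ee_rot: [[-0.885, -0.466, -0.001], [-0.466, 0.885, -0.001], [0.001, -0.001, -1.0]]
force: [3.7, -2.0, -6.4]
grip_width: 0.271
finger_force: 88.5
```

Request:
{"api": "apply_moves", "payload": {
  "commands": [
    [[0,0,-0.001],0],
    [[0,0,-0.001],0]
  ]
}}

```text
t: 6.03
tcp_pos: [0.537, 0.3363, 0.4503]
ee_rot: [[-0.885, -0.466, -0.0], [-0.466, 0.885, -0.001], [0.001, -0.001, -1.0]]
force: [5.3, -2.8, -6.0]
grip_width: 0.264
finger_force: 88.5
```

Request:
{"api": "apply_moves", "payload": {
  "commands": [
    [[0,0,-0.001],0],
    [[0,0,-0.001],0]
  ]
}}

```text
t: 6.2
tcp_pos: [0.537, 0.3363, 0.4515]
ee_rot: [[-0.885, -0.466, -0.0], [-0.466, 0.885, -0.001], [0.001, -0.001, -1.0]]
force: [4.6, -2.2, -5.1]
grip_width: 0.272
finger_force: 88.6
```

Request:
{"api": "apply_moves", "payload": {
  "commands": [
    [[0,0,-0.001],0],
    [[0,0,-0.001],0]
  ]
}}

```text
t: 6.37
tcp_pos: [0.537, 0.3363, 0.4529]
ee_rot: [[-0.885, -0.465, -0.0], [-0.465, 0.885, -0.001], [0.001, -0.001, -1.0]]
force: [4.4, -3.4, -4.5]
grip_width: 0.272
finger_force: 88.8
```

Request:
{"api": "apply_moves", "payload": {
  "commands": [
    [[0,0,-0.001],0],
    [[0,0,-0.001],0]
  ]
}}

```text
t: 6.53
tcp_pos: [0.537, 0.3363, 0.4536]
ee_rot: [[-0.885, -0.466, -0.0], [-0.466, 0.885, -0.001], [0.001, -0.001, -1.0]]
force: [4.0, -2.3, -5.1]
grip_width: 0.271
finger_force: 88.7
```

Request:
{"api": "apply_moves", "payload": {
  "commands": [
    [[0,0,-0.001],0],
    [[0,0,-0.001],0]
  ]
}}

```text
t: 6.7
tcp_pos: [0.5371, 0.3363, 0.4538]
ee_rot: [[-0.885, -0.466, -0.001], [-0.466, 0.885, -0.001], [0.001, -0.001, -1.0]]
force: [4.9, -2.1, -6.4]
grip_width: 0.266
finger_force: 88.6
```

Request:
{"api": "apply_moves", "payload": {
  "commands": [
    [[0,0,-0.001],0],
    [[0,0,-0.001],0]
  ]
}}

```text
t: 6.87
tcp_pos: [0.5371, 0.3363, 0.4542]
ee_rot: [[-0.885, -0.466, -0.001], [-0.466, 0.885, -0.001], [0.001, -0.001, -1.0]]
force: [6.4, -1.4, -9.7]
grip_width: 0.269
finger_force: 88.5
```

Request:
{"api": "apply_moves", "payload": {
  "commands": [
    [[0,0,-0.001],0],
    [[0,0,-0.001],0]
  ]
}}

```text
t: 7.03
tcp_pos: [0.5371, 0.3363, 0.4545]
ee_rot: [[-0.885, -0.466, -0.001], [-0.466, 0.885, -0.001], [0.002, -0.001, -1.0]]
force: [6.5, -1.6, -10.2]
grip_width: 0.271
finger_force: 88.5
```

Request:
{"api": "apply_moves", "payload": {
  "commands": [
    [[0,0,0],0],
    [[0,0,0],0],
    [[0,0,0],0]
  ]
}}

```text
t: 7.28
tcp_pos: [0.5371, 0.3363, 0.4545]
ee_rot: [[-0.885, -0.466, -0.001], [-0.466, 0.885, -0.001], [0.002, -0.001, -1.0]]
force: [7.2, -1.2, -10.5]
grip_width: 0.272
finger_force: 88.5
```

Request:
{"api": "apply_moves", "payload": {
  "commands": [
    [[0,0,-0.001],0],
    [[0,0,-0.001],0],
    [[0,0,-0.001],0]
  ]
}}

```text
t: 7.53
tcp_pos: [0.5372, 0.3364, 0.4549]
ee_rot: [[-0.885, -0.466, -0.002], [-0.466, 0.885, -0.002], [0.002, -0.001, -1.0]]
force: [7.1, -0.6, -12.1]
grip_width: 0.268
finger_force: 88.6
```

Request:
{"api": "apply_moves", "payload": {
  "commands": [
    [[0,0,-0.001],0],
    [[0,0,-0.002],0],
    [[0,0,-0.002],0],
    [[0,0,-0.002],0]
  ]
}}

```text
t: 7.87
tcp_pos: [0.5373, 0.3364, 0.4557]
ee_rot: [[-0.885, -0.466, -0.002], [-0.466, 0.885, -0.002], [0.003, -0.001, -1.0]]
force: [8.3, 0.1, -14.5]
grip_width: 0.271
finger_force: 88.8
```

Request:
{"api": "apply_moves", "payload": {
  "commands": [
    [[0,0,-0.001],0],
    [[0,0,-0.001],0],
    [[0,0,-0.001],0]
  ]
}}

```text
t: 8.12
tcp_pos: [0.5373, 0.3364, 0.456]
ee_rot: [[-0.885, -0.465, -0.003], [-0.465, 0.885, -0.002], [0.003, -0.001, -1.0]]
force: [8.9, 0.8, -17.2]
grip_width: 0.275
finger_force: 88.9
```

Request:
{"api": "apply_moves", "payload": {
  "commands": [
    [[0,0,0],0],
    [[0,0,0.001],0],
    [[0,0,0.002],0],
    [[0,0,0.003],0],
    [[0,0,0.004],0],
    [[0,0,0.005],0],
    [[0,0,0.006],0],
    [[0,0,0.007],0],
    [[0,0,0.008],0],
    [[0,0,0.009],0],
    [[0,0,0.01],0],
    [[0,0,0.01],0]
  ]
}}

```text
t: 9.12
tcp_pos: [0.5369, 0.3363, 0.4519]
ee_rot: [[-0.885, -0.466, 0.0], [-0.466, 0.885, -0.001], [0.0, -0.001, -1.0]]
force: [4.5, -3.2, -2.8]
grip_width: 0.268
finger_force: 90.5
```

Request:
{"api": "apply_moves", "payload": {
  "commands": [
    [[0,0,0.001],0],
    [[0,0,0.002],0],
    [[0,0,0.002],0],
    [[0,0,0.002],0]
  ]
}}

```text
t: 9.45
tcp_pos: [0.5369, 0.3363, 0.4507]
ee_rot: [[-0.885, -0.466, 0.001], [-0.466, 0.885, -0.001], [-0.0, -0.001, -1.0]]
force: [3.7, -3.9, -1.2]
grip_width: 0.269
finger_force: 90.7
```

Request:
{"api": "apply_moves", "payload": {
  "commands": [
    [[0,0,0.001],0],
    [[0,0,0.002],0],
    [[0,0,0.002],0],
    [[0,0,0.002],0]
  ]
}}

```text
t: 9.78
tcp_pos: [0.5368, 0.3363, 0.4505]
ee_rot: [[-0.885, -0.466, 0.002], [-0.466, 0.885, -0.001], [-0.001, -0.001, -1.0]]
force: [2.4, -4.1, 3.2]
grip_width: 0.273
finger_force: 91.3
```

The pawl holds: z stopped at 0.4505 (rail 0.068) and the force changed sign. Releasing the handle.

Request:
{"api": "apply_moves", "payload": {
  "commands": [
    [[0,0,0],0],
    [[0,0,0],0],
    [[0,0,0],0],
    [[0,0,0],0],
    [[0,0,0],0],
    [[0,0,0],0],
    [[0,0,-0.02],0],
    [[0,0,-0.05],0],
    [[0,0,-0.08],0],
    [[0,0,-0.08],0]
  ],
  "jaw": 0.0854
}}

```text
t: 10.62
tcp_pos: [0.5365, 0.3368, 0.5371]
ee_rot: [[-0.884, -0.467, 0.011], [-0.467, 0.884, 0.005], [-0.013, -0.001, -1.0]]
force: [-0.8, 0.4, 1.4]
grip_width: 1.0
finger_force: 0.0
```

```bash
python3 - <<'E'
from h import *
print(sensors.get_state()["tcp_pos"])
p,P=cloud("side"); p2,P2=cloud("top")
o=np.array([.5366,.3366]); a=np.radians(27.8); R=np.array([[np.cos(a),-np.sin(a)],[np.sin(a),np.cos(a)]])
L=(P[...,:2]-o)@R; m=(abs(L[...,0])<.018)&(L[...,1]>.011)&(L[...,1]<.02)&(P[...,2]<.13)
print(np.histogram(P[m][:,2],np.arange(0,.14,.004))[0])
for Q in (P,P2):
    L=(Q[...,:2]-o)@R; m=(abs(L[...,0])<.03)&(abs(L[...,1])<.02)&(Q[...,2]>.28)&(Q[...,2]<.34); print("handle top",np.percentile(Q[m][:,2],90))
    m=(L[...,0]>-.3)&(L[...,0]<-.025)&(abs(L[...,1])<.05)&(Q[...,2]>.05)&(Q[...,2]<.066); print(cv2.minAreaRect(L[m].astype(np.float32)))
E
```

```text
[0.53652124 0.3367593  0.53713375]
[33  0  0  0  0  0  0  0  0  0  0  0  0  0  0  0  0  0  0  0 18 34 42  3
  3 11 19 15 25  1  0  0  0  0]
handle top 0.3150369343889632
((-0.11419586837291718, 0.002623865380883217), (0.14233271777629852, 0.06540210545063019), 0.04879195615649223)Traceback (most recent call last):
  File "<stdin>", line 8, in <module>
    return _quantile_unchecked(
        a, q, axis, out, overwrite_input, method, keepdims, weights)
    return _ureduce(a,
                    func=_quantile_ureduce_func,
    ...<5 lines>...
                    overwrite_input=overwrite_input,
                    method=method)
    r = func(a, **kwargs)
    result = _quantile(arr,
                       quantiles=q,
    ...<2 lines>...
                       out=out,
                       weights=wgt)
    slices_having_nans = np.isnan(arr[-1, ...])
                                  ~~~^^^^^^^^^
IndexError: index -1 is out of bounds for axis 0 with size 0
```

Request:
{"api": "apply_moves", "payload": {
  "commands": [
    [[0.04,0,0],0],
    [[0.08,0.002,0],0],
    [[0.12,0.002,0],0],
    [[0.157,0.002,0],0],
    [[0.157,0.002,0.04],0],
    [[0.157,0.002,0.08],0],
    [[0.157,0.002,0.12],0],
    [[0.157,0.002,0.16],0],
    [[0.157,0.002,0.2],0],
    [[0.157,0.002,0.22],0],
    [[0.157,0.002,0.22],0],
    [[0.157,0.002,0.22],0]
  ]
}}

```text
t: 11.72
tcp_pos: [0.396, 0.2649, 0.3067]
ee_rot: [[-0.885, -0.466, -0.005], [-0.466, 0.885, -0.002], [0.005, 0.001, -1.0]]
force: [0.8, -0.5, 1.5]
grip_width: 0.998
finger_force: 0.0
```

```bash
python3 - <<'E'
from h import *
s=sensors.get_state(); e=s["ee_rot"]
o=np.array([.5366,.3366]); a=np.radians(27.8); R=np.array([[np.cos(a),-np.sin(a)],[np.sin(a),np.cos(a)]])
print(s["t"],s["tcp_pos"],"stand",(s["tcp_pos"][:2]-o)@R,np.degrees(np.arctan2(e[1,0],e[0,0])),e[:,2],s["force"])
E
```

```text
11.7167 [0.39601291 0.26489188 0.30671811] stand [-0.15780437  0.0021363 ] -152.19920289664637 [-0.00473462 -0.00179193 -0.99998719] [ 0.81353437 -0.50766579  1.46388796]
```

Down to z 0.195, then a light grip.

Request:
{"api": "apply_moves", "payload": {
  "commands": [
    [[0,0,0.03],0],
    [[0,0,0.06],0],
    [[0,0,0.085],0],
    [[0,0,0.1],0],
    [[0,0,0.108],0],
    [[0,0,0.111],0],
    [[0,0,0.111],0]
  ]
}}

```text
t: 12.3
tcp_pos: [0.3976, 0.2655, 0.1988]
ee_rot: [[-0.885, -0.466, 0.002], [-0.466, 0.885, 0.001], [-0.002, -0.0, -1.0]]
force: [0.0, -0.2, -0.2]
grip_width: 1.001
finger_force: 0.0
```

Request:
{"api": "apply_moves", "payload": {
  "commands": [
    [[0,0,0],0],
    [[0,0,0],0],
    [[0,0,0],0],
    [[0,0,0],0],
    [[0,0,0],0],
    [[0,0,0],0]
  ],
  "jaw": 0.052,
  "force": 20
}}

```text
t: 12.8
tcp_pos: [0.3977, 0.2655, 0.1995]
ee_rot: [[-0.884, -0.467, 0.003], [-0.467, 0.884, 0.001], [-0.003, -0.0, -1.0]]
force: [-0.7, -1.1, 6.3]
grip_width: 0.697
finger_force: 23.3
```

Request:
{"api": "apply_moves", "payload": {
  "commands": [
    [[-0.002,0,-0.002],0],
    [[-0.007,0,-0.002],0],
    [[-0.013,-0.001,-0.002],0],
    [[-0.02,-0.001,-0.002],0],
    [[-0.027,-0.002,-0.002],0],
    [[-0.034,-0.002,-0.002],0],
    [[-0.041,-0.002,-0.002],0],
    [[-0.048,-0.002,-0.002],0],
    [[-0.054,-0.002,-0.002],0],
    [[-0.059,-0.002,-0.002],0],
    [[-0.063,-0.002,-0.002],0],
    [[-0.065,-0.002,-0.002],0]
  ]
}}

```text
t: 13.8
tcp_pos: [0.4557, 0.294, 0.1997]
ee_rot: [[-0.885, -0.466, 0.0], [-0.466, 0.885, 0.0], [-0.0, 0.0, -1.0]]
force: [-0.9, -1.2, -0.0]
grip_width: 0.702
finger_force: 22.5
```

Request:
{"api": "apply_moves", "payload": {
  "commands": [
    [[0,0,0],0],
    [[-0.001,0,0],0],
    [[-0.002,0,0],0],
    [[-0.003,0,0],0],
    [[-0.004,0,0],0],
    [[-0.004,0,0],0]
  ]
}}

```text
t: 14.3
tcp_pos: [0.4588, 0.2956, 0.1997]
ee_rot: [[-0.885, -0.466, 0.0], [-0.466, 0.885, 0.0], [-0.0, 0.0, -1.0]]
force: [-1.2, -0.7, -0.9]
grip_width: 0.701
finger_force: 22.5
```

Request:
{"api": "apply_moves", "payload": {
  "commands": [
    [[-0.001,0,0],0],
    [[-0.002,0,0],0],
    [[-0.002,0,0],0],
    [[-0.002,0,0],0]
  ]
}}

```text
t: 14.63
tcp_pos: [0.4606, 0.2966, 0.1997]
ee_rot: [[-0.885, -0.466, 0.0], [-0.466, 0.885, 0.0], [-0.0, 0.0, -1.0]]
force: [-0.4, -0.1, -0.6]
grip_width: 0.698
finger_force: 22.5
```

Request:
{"api": "apply_moves", "payload": {
  "commands": [
    [[-0.001,0,0],0],
    [[-0.002,0,0],0],
    [[-0.002,0,0],0],
    [[-0.002,0,0],0]
  ]
}}

```text
t: 14.97
tcp_pos: [0.4624, 0.2975, 0.1997]
ee_rot: [[-0.885, -0.466, 0.0], [-0.466, 0.885, 0.0], [-0.0, -0.0, -1.0]]
force: [-0.4, -0.2, -1.5]
grip_width: 0.699
finger_force: 22.5
```

Request:
{"api": "apply_moves", "payload": {
  "commands": [
    [[-0.001,0,0],0],
    [[-0.002,0,0],0],
    [[-0.002,0,0],0],
    [[-0.002,0,0],0]
  ]
}}

```text
t: 15.3
tcp_pos: [0.4641, 0.2984, 0.1997]
ee_rot: [[-0.885, -0.466, 0.0], [-0.466, 0.885, 0.0], [-0.0, -0.0, -1.0]]
force: [0.4, -0.0, -0.3]
grip_width: 0.702
finger_force: 22.5
```

Request:
{"api": "apply_moves", "payload": {
  "commands": [
    [[-0.001,0,0],0],
    [[-0.002,0,0],0],
    [[-0.002,0,0],0],
    [[-0.002,0,0],0]
  ]
}}

```text
t: 15.63
tcp_pos: [0.4651, 0.2991, 0.1994]
ee_rot: [[-0.885, -0.466, -0.004], [-0.466, 0.885, -0.002], [0.004, 0.0, -1.0]]
force: [-5.0, -1.6, 3.1]
grip_width: 0.698
finger_force: 22.9
```

Contact with the column, after 75 mm of travel. One more small push, then release.

Request:
{"api": "apply_moves", "payload": {
  "commands": [
    [[-0.001,0,0],0],
    [[-0.001,0,0],0],
    [[-0.001,0,0],0]
  ]
}}

```text
t: 15.88
tcp_pos: [0.4656, 0.2993, 0.1995]
ee_rot: [[-0.884, -0.467, -0.006], [-0.467, 0.884, -0.003], [0.007, 0.0, -1.0]]
force: [-7.5, -3.9, 4.9]
grip_width: 0.693
finger_force: 23.2
```

Request:
{"api": "apply_moves", "payload": {
  "commands": [
    [[0.001,0,0],0],
    [[0.001,0,0],0],
    [[0.001,0,0],0],
    [[0.001,0,0],0],
    [[0.001,0,0],0]
  ],
  "jaw": 0.0854
}}

```text
t: 16.3
tcp_pos: [0.4661, 0.2994, 0.1999]
ee_rot: [[-0.885, -0.466, 0.001], [-0.466, 0.885, 0.0], [-0.001, -0.0, -1.0]]
force: [-0.5, 0.4, 0.6]
grip_width: 0.996
finger_force: 0.0
```

Request:
{"api": "apply_moves", "payload": {
  "commands": [
    [[0,0,-0.03],0],
    [[0,0,-0.06],0],
    [[0.03,0,-0.1],0],
    [[0.06,0,-0.14],0],
    [[0.06,-0.04,-0.18],0],
    [[0.06,-0.08,-0.21],0],
    [[0.06,-0.12,-0.21],0],
    [[0.06,-0.12,-0.21],0],
    [[0.06,-0.12,-0.21],0]
  ],
  "jaw": 0.0
}}

```text
t: 17.05
tcp_pos: [0.4707, 0.1622, 0.4133]
ee_rot: [[-0.887, -0.462, 0.008], [-0.462, 0.887, -0.001], [-0.006, -0.004, -1.0]]
force: [0.1, -0.3, 0.1]
grip_width: -0.002
finger_force: 0.0
```

```bash
python3 - <<'E'
from h import *
s=sensors.get_state(); e=s["ee_rot"]
o=np.array([.5366,.3366]); a=np.radians(27.8); R=np.array([[np.cos(a),-np.sin(a)],[np.sin(a),np.cos(a)]])
p,P=cloud("side"); p2,P2=cloud("top")
print(s["t"],s["tcp_pos"],"stand",(s["tcp_pos"][:2]-o)@R)
for Q in (P,P2):
    L=(Q[...,:2]-o)@R; m=(L[...,0]>-.3)&(L[...,0]<.05)&(abs(L[...,1])<.05)&(Q[...,2]>.05)&(Q[...,2]<.066); print(m.sum(),np.percentile(L[m],[1,99],axis=0) if m.any() else "", cv2.minAreaRect(L[m].astype(np.float32)) if m.any() else "")
    m=(abs(L[...,0])<.018)&(L[...,1]>.011)&(L[...,1]<.02)&(Q[...,2]<.13); print(np.histogram(Q[m][:,2],np.arange(0,.14,.004))[0])
    m=(abs(L[...,0])<.03)&(L[...,1]<-.107)&(L[...,1]>-.17)&(Q[...,2]>.14)&(Q[...,2]<.17); print("plate",m.sum(),np.percentile(np.c_[L[m],Q[m][:,2]],[2,50,98],axis=0).round(4).tolist() if m.any() else "")
save(np.hstack([cv2.resize(p[190:390,240:400],(400,500)),cv2.resize(p2[170:370,200:360],(400,500))]),"home.png")
E
```

```text
17.05 [0.47069127 0.16218947 0.41331395] stand [-0.13964434 -0.12354128]
2461 [[-0.10809259 -0.02812396]
 [ 0.04574991  0.0367132 ]] ((-0.030007146298885345, 0.0028946585953235626), (0.16199487447738647, 0.06519313156604767), 2.3054442405700684)
[  0   0   0   0   0   0   0   0   0   0   0   0   0   0 101   5   0   0
   0   0  19  37  33   3   3  14  17  14  26   1   0   0   0   0]
plate 312 [[-0.0179, -0.1435, 0.1533], [0.0001, -0.1226, 0.1582], [0.0162, -0.1072, 0.1602]]
1693 [[-0.11112932 -0.02791383]
 [ 0.00752099  0.03108555]] ((-0.05029033496975899, 0.001462601125240326), (0.12353013455867767, 0.06030239164829254), 0.12458962202072144)
[ 0  0  0  0  0  0  0  0  0  0  0  0  0  2 35  4  0  0  0  0  0  5 13  1
  0  0  0  0  0  0  0  0  0  0]
plate 6 [[0.0077, -0.1103, 0.1549], [0.0124, -0.1083, 0.1562], [0.0157, -0.1071, 0.1586]]
```

View pics/home.png

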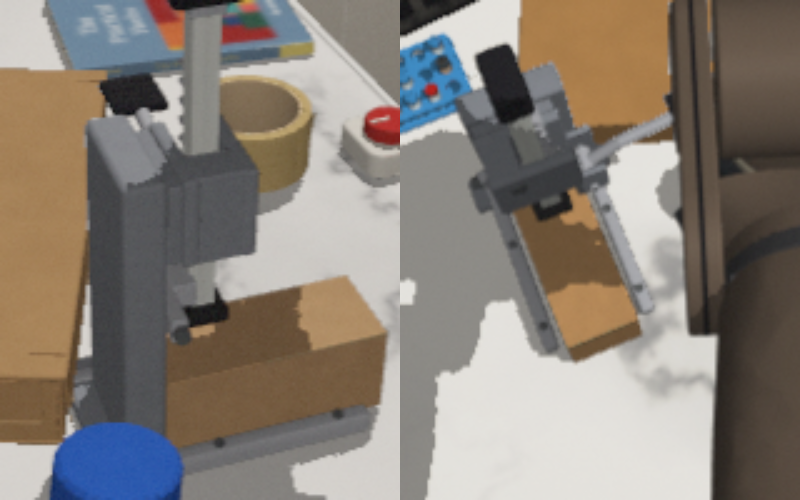

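The side view shows the carton under the pad, with the pad at about (200,310). The top view shows it between the bars, with its outer end at stand x ≈ -0.110, so it is home. Now moving over the lever plate.

Request:
{"api": "apply_moves", "payload": {
  "commands": [
    [[-0.035,0,0],0],
    [[-0.07,-0.001,0],0],
    [[-0.105,-0.0015,0],0],
    [[-0.13,-0.0015,0],0],
    [[-0.14,-0.0015,0.02],0],
    [[-0.14,-0.0015,0.045],0],
    [[-0.14,-0.0015,0.06],0],
    [[-0.14,-0.0015,0.066],0],
    [[-0.14,-0.0015,0.068],0],
    [[-0.14,-0.0015,0.068],0]
  ]
}}

```text
t: 17.98
tcp_pos: [0.5928, 0.2299, 0.341]
ee_rot: [[-0.884, -0.467, -0.002], [-0.467, 0.884, -0.0], [0.001, 0.001, -1.0]]
force: [-0.6, -0.1, 0.5]
grip_width: 0.003
finger_force: 0.0
```

```bash
python3 - <<'E'
from h import *
s=sensors.get_state()
o=np.array([.5366,.3366]); a=np.radians(27.8); R=np.array([[np.cos(a),-np.sin(a)],[np.sin(a),np.cos(a)]])
print(s["t"],s["tcp_pos"],"stand",(s["tcp_pos"][:2]-o)@R,s["force"],s["ee_rot"][:,2])
E
```

```text
17.9833 [0.59275905 0.22991698 0.34096766] stand [-7.83126258e-05 -1.20561601e-01] [-0.62475721 -0.12070997  0.50388451] [-1.52063194e-03 -1.68684338e-04 -9.99998830e-01]
```

Request:
{"api": "apply_moves", "payload": {
  "commands": [
    [[0,-0.004,0.002],0],
    [[0,-0.0045,0.005],0],
    [[0,-0.0045,0.008],0],
    [[0,-0.0045,0.01],0],
    [[0,-0.0045,0.012],0],
    [[0,-0.0045,0.014],0],
    [[0,-0.0045,0.015],0]
  ]
}}

```text
t: 18.57
tcp_pos: [0.5958, 0.2246, 0.328]
ee_rot: [[-0.884, -0.467, 0.002], [-0.467, 0.884, -0.002], [-0.001, -0.003, -1.0]]
force: [-0.0, -3.1, 5.5]
grip_width: 0.0
finger_force: 2.7
```

Request:
{"api": "apply_moves", "payload": {
  "commands": [
    [[0,0,0.001],0],
    [[0,0,0.002],0],
    [[0,0,0.003],0],
    [[0,0,0.004],0]
  ]
}}

```text
t: 18.9
tcp_pos: [0.596, 0.2246, 0.324]
ee_rot: [[-0.885, -0.466, 0.003], [-0.466, 0.885, -0.001], [-0.002, -0.002, -1.0]]
force: [0.5, -1.9, 2.5]
grip_width: -0.002
finger_force: 1.3
```

Request:
{"api": "apply_moves", "payload": {
  "commands": [
    [[0,0,0.001],0],
    [[0,0,0.002],0],
    [[0,0,0.003],0],
    [[0,0,0.004],0],
    [[0,0,0.005],0],
    [[0,0,0.006],0]
  ]
}}

```text
t: 19.4
tcp_pos: [0.5954, 0.2252, 0.3166]
ee_rot: [[-0.885, -0.467, 0.0], [-0.467, 0.885, -0.0], [-0.0, -0.0, -1.0]]
force: [1.0, -1.0, 2.3]
grip_width: -0.001
finger_force: 1.2
```

Request:
{"api": "apply_moves", "payload": {
  "commands": [
    [[0,0,0.001],0],
    [[0,0,0.002],0],
    [[0,0,0.003],0],
    [[0,0,0.003],0],
    [[0,0,0.003],0],
    [[0,0,0.003],0],
    [[0,0,0.003],0]
  ]
}}

```text
t: 19.98
tcp_pos: [0.5953, 0.2252, 0.3138]
ee_rot: [[-0.885, -0.466, -0.0], [-0.466, 0.885, -0.0], [0.0, -0.0, -1.0]]
force: [1.0, -2.3, 2.3]
grip_width: -0.003
finger_force: 1.3
```

```bash
cat > chk.py <<'E'
from h import *
o=np.array([.5366,.3366]); a=np.radians(27.8); R=np.array([[np.cos(a),-np.sin(a)],[np.sin(a),np.cos(a)]])
p,P=cloud("side"); L=(P[...,:2]-o)@R; z=P[...,2]
m=(abs(L[...,0])<.018)&(L[...,1]>.011)&(L[...,1]<.02)&(z<.13); print("pad z",np.histogram(z[m],np.arange(0,.14,.004))[0])
m=(abs(L[...,0])<.03)&(abs(L[...,1])<.02)&(z>.24)&(z<.34); print("handle top",np.percentile(z[m],97))
m=(L[...,0]<-.03)&(L[...,0]>-.2)&(abs(L[...,1])<.045)&(z>.05)&(z<.066); print("carton",np.percentile(L[m],[1,99],axis=0),np.median(z[m]))
m=(abs(L[...,0])<.03)&(L[...,1]<-.107)&(L[...,1]>-.17)&(z>.12)&(z<.17); print("plate",np.median(z[m]) if m.any() else "")
print(sensors.get_state()["t"])
E
python3 chk.py
```

```text
pad z [ 0  0  0  0  0  0  0  0  0  0  0  0  0  1 96 40 48 18  0  0  0  0  0  3
  3 12 16 17 24  1  0  0  0  0]
handle top 0.2937699340052216
carton [[-0.10870676 -0.02876235]
 [-0.03067052  0.0315781 ]] 0.05816177721432969
plate 0.15393562222872945
20.0333
```

The pad has sunk onto the carton. Letting the lever up.

Request:
{"api": "apply_moves", "payload": {
  "commands": [
    [[0,0,-0.003],0],
    [[0,0,-0.006],0],
    [[0,0,-0.01],0],
    [[0,0,-0.014],0],
    [[0,0,-0.018],0],
    [[0,0,-0.025],0],
    [[0,0,-0.04],0],
    [[0,0,-0.07],0],
    [[0,0,-0.1],0],
    [[0,0,-0.1],0],
    [[0,0,-0.1],0],
    [[0,0,-0.1],0]
  ]
}}

```text
t: 21.03
tcp_pos: [0.5951, 0.2251, 0.4135]
ee_rot: [[-0.885, -0.466, -0.001], [-0.466, 0.885, -0.0], [0.001, 0.0, -1.0]]
force: [-0.5, -0.0, 0.1]
grip_width: -0.002
finger_force: 0.0
```

```bash
python3 chk.py
```

```text
pad z [ 0  0  0  0  0  0  0  0  0  0  0  0  0  0 93 36 53 15  0  0  0  0  0  3
  2 13 19 16 25  2  0  0  0  0]
handle top 0.2939428457869592
carton [[-0.10840758 -0.0286849 ]
 [-0.03098327  0.03150979]] 0.05812719818873202
plate 0.1584444041495481
21.0833
```

```bash
python3 -c "
from h import *
print(close_job())"
```

```text
the job is handed in; nothing more can be done
None
```

I handed the job in at about 21 s of the 69 s allowed: the pad rests on the carton, which is home against the column, and the release lever has sprung back; the hand-in gave no verdict.

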